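# Fetch the hose reducer from behind the maple blocks and fit it on the dust port

## Robot

A 7-joint arm with a two-finger parallel gripper is mounted at the origin on the work surface. World frame = base frame: x ahead of the robot, y to its left, z up, the work surface at z = 0. Lengths are in m, angles in rad, forces in N, time in s.
With the tool pointing down it reaches from about 0.4 to 0.875 m from the base axis. Payload 19.3 kg.
Tool frame: the origin (TCP) lies midway between the tips of the shut fingers; the grasp point (between the pads) lies 19 mm behind it (bot.tcp_to_grasp is the distance from the TCP to the grasp point, in m); z points along the fingers, y is the direction in which the jaws open and shut (so a half turn about z gives the same grasp; the last joint's range is limited). The gripper opens to 85 mm and grips with 20 to 120 N. Pads are 22 mm wide; open, the fingers measure 114 mm over their backs; the gripper's body (76 mm by 85 mm) begins 54 mm behind the grasp point. The pads swing forward as they close: fully open they stand 13 mm farther back than shut.
Start: joints at [1.111, 0.521, -0.036, 1.599, 0.021, 1.021, -0.113], TCP at [0.237, -0.578, 0.231] pointing down, gripper open.
Joint ranges: [-2.91, 2.91], [-0.3, 2.13], [-1.5, 1.42], [0.17, 2.43], [-1.26, 4.41], [0.16, 1.93], [-2.52, 2.52]. Speed limits (rad/s): [1.89, 1.89, 2.39, 2.39, 3.01, 3.01, 3.01].

## Interface

Orientations are given as [roll, pitch, yaw] about the fixed x, y, z axes, in that order (R = Rz(yaw) Ry(pitch) Rx(roll)).
In Python, from workcell import bot gives the robot as it stands. The module is installed in compiled form; this text tells all that it offers.
- The arm moves only by the tool drive_tool, never from a script. Its argument "series" is a list of rows, each a list of 5 numbers: the opening in per cent of the stroke, from 0 (shut) to 100 (fully open), then the shift along the world's x, y, z in m, then the turn about the world's z in rad. A call has 1 to 12 rows; each row shifts and turns the pose as measured when the row begins; what a row does not reach is not made up. A row lasts 1/10 s, in which the tool goes at most 50 mm and 8.59 degrees, less where a joint would pass 70% of its speed; a pose out of reach is approached as far as the arm can. A call with a gripper value outside its range is refused whole. The fingers move at their own pace and stop on an object; "newtons" is the grip in N (left out, the last holds). Time passes only in rows, so rows that do not move let the fingers close. It gives the time, the measured TCP pose, the force and the opening at its end, in the units of the state.
- bot.observe(): the state, without advancing time (a new reading comes with each control period).
- bot.grab_frame(name): name is "side" or "top"; returns the picture (420x560x3 uint8, red, green, blue); there is no depth.
- bot.camera_info(name): a dict with "fx", "fy", "cx", "cy" (pixels), "cam_to_world" (4x4, takes a point from camera to world coordinates). Camera axes: x right, y down, z forward; pixel columns grow to the right and rows downward; lengths in m; the calibration is good to about 2 mm. A picture is of the moment at which its call begins. camera_info takes no time and is no camera call.
- bot.job_done(): hands the job in, once; it reports no verdict.
Trained networks look in the newest picture that a camera, given by its name, has taken for a name from the list of things; names that differ only in an ending like _2 or _b are one class to them, and where a whole thing is asked for, a point or a joint stands for the part that bears it (a point fixed in the world has none). Each returns a list of dicts, best first, with "conf" (0 to 1); they miss things now and then, are a little off and sometimes report something else, mostly with a low value. They report only what shows in the picture. A call takes as long as a camera call. They do not tell look-alikes from the thing itself.
- bot.masks_of(camera, target): "mask" (420x560 bool, what is visible of it) and "point" ([column, row] in pixels, amid what is visible of it).
The state is a dict: "clock": time; "qpos": joint angles; "qd": joint speeds; "joint_efforts": joint torques, N m; "position": TCP position; "tool_rot": TCP orientation; "force": force on the tool from outside, world axes, zero at the start; "moment": the same for the moment, N m; "grip_width": finger opening in m.
Only numpy, scipy, OpenCV 4.12 (cv2) and the standard library are available. Lean on these libraries where they do the work, as an engineer would, in place of code of your own. Each camera call takes 0.05 s, during which the arm holds its last target.

## Task

The two maple blocks stand in the way of a nested pair of grey hose reducers: stand both blocks on the cork mat first. Then free the top reducer by twisting it about 45 degrees while you start to lift it, leaving the lower one standing where it is, and fit it upright and fully down over the black stub of the dust port plate. Once it is on, stand each block upright back on the very spot it came from, and leave the sanding block and the aluminium clamp alone.

Things in the scene. Friction and masses are not known exactly. Their poses are not given: they have to be found in the camera images.
- slim_center (a point): slim maple block standing upright on the dark board beside the reducer stack, 40 x 40 mm section, 150 mm tall, loose, 0.1 to 0.25 kg. The point is its centre, half-way up; z runs up its length, x and y are square to its side faces.
- stout_center (a point): stout maple block standing upright on the dark board beside the reducer stack, 56 x 56 mm section, 125 mm tall, loose, 0.2 to 0.4 kg. The point is its centre, half-way up; axes as for the slim block.
- reducer_neck (a point): top of two nested grey stepped reducers, loose, 0.12 kg, hollow: collar 84 mm across (78 inside), 30 tall; cone 66 to 40 across up to 80; straight neck 28 across up to 107. Point: on the axis in the neck, 94 mm above its underside: grip here. z up, x along two collar ribs, along the lower one's x at first. Twist either way, over 20 degrees before it has risen 50 mm; clear of the lower after 77 mm.
- lower_center (a point): lower reducer, same outer shape, 107 mm tall, loose, about 0.25 kg, standing on the dark board; the top one rests loosely on its collar, 30 mm higher, with a few mm of play. The point is on its axis half-way up (53.5 mm above its underside); z up, x along its two ribs. It stays where it is.
- board: dark wooden board, fixed, 12 mm thick, carrying the stack, both blocks and the sanding block. Origin on the bench surface under the stack; the board runs 120 mm to its -x, 70 mm to its +x, 120 mm to either side in y. The blocks and the sanding block stand about 80 mm from the origin, towards its -x, +y and -y, in any arrangement.
- mat: thin cork mat, fixed, 220 mm (its x) x 130 mm (its y), 4 mm thick, the side area for the blocks. Origin at the centre of its underside, on the bench surface. It has room for both blocks 120 mm apart along x.
- port: dust port plate, fixed: square aluminium plate 150 x 150 mm, 16 mm thick, with an upright black stub at its centre, 60 mm across, tapering to 48 mm at its top, which is 40 mm above the bench. Origin at the centre of its underside; z up. With the reducer fully down, its collar stands on the plate round the stub and its neck point is 110 mm above this origin.
- sander_center (a point): yellow sanding block, 40 x 64 mm, 32 mm tall, loose, lying on the dark board next to the stack; the point is its centre. Not to be moved.
- clamp_center (a point): aluminium T-track clamp with a black knob, loose, 100 x 26 mm bar, 50 mm tall, lying on the bench on the robot's side of the board; the point is 12 mm above the bench at the bar's middle. Not to be moved.
There are look-alikes about, which are no part of the job. What is shaped like the part that bears stout_center but turquoise or yellow is not meant.

How it is judged:
By the outcome, as a careful person would: the job done as asked, in the order asked, and still so for the second after the job is handed in, with the robot touching nothing.
It also fails if it takes over 122 s, if anything falls off the work surface, if the arm or the gripper's body presses on something with over 40 N, if the wrist force passes 120 N, or if a joint passes its speed limit or range.

## Working session

There is one attempt and no reset: what is moved stays moved. The work goes in short steps, Python scripts to look and compute and a tool call to move; the robot and the scene stay as the last step left them, time stands still between calls to the robot, and variables do not carry over. Pictures are saved under pics/ and viewed, and the job is handed in when it is done.

Besides the shell and the picture viewer there is one more tool, called after "Request:" as name(argument=value, ...) on one line, values as JSON. drive_tool: Moves the arm, as the interface text tells. Its arguments: {"type":"object","properties":{"series":{"type":"array","items":{"type":"array","items":{"type":"number"}}},"newtons":{"type":"number"}},"required":["series"]}

```bash
mkdir -p pics; python3 - <<'E'
from workcell import bot
import cv2,numpy as np
for n in ("side","top"):
    im=bot.grab_frame(n); cv2.imwrite(f"pics/{n}0.png",cv2.cvtColor(im,cv2.COLOR_RGB2BGR))
    c=bot.camera_info(n); print(n,c["fx"],c["cx"],c["cy"]); print(np.round(c["cam_to_world"],4))
    for t in ["slim_center","stout_center","reducer_neck","lower_center","board","mat","port","sander_center","clamp_center"]:
        print(t,[(round(d["conf"],2),np.round(d["point"]).tolist(),int(d["mask"].sum())) for d in bot.masks_of(n,t)])
s=bot.observe();print(s)
E
```

```text
side 397.3825668833633 277.5474081785262 214.7549949849746
[[ 0.8065 -0.3547  0.473   0.2053]
 [-0.5911 -0.5039  0.6299 -0.4598]
 [ 0.0149 -0.7875 -0.6161  0.562 ]
 [ 0.      0.      0.      1.    ]]
slim_center []
stout_center [(0.81, [278.0, 191.0], 1929), (0.75, [234.0, 153.0], 1582), (0.73, [275.0, 150.0], 932)]
reducer_neck [(0.64, [302.0, 216.0], 1707)]
lower_center [(0.7, [303.0, 238.0], 382)]
board [(0.74, [298.0, 254.0], 4251), (0.55, [303.0, 214.0], 1691)]
mat [(0.64, [372.0, 377.0], 10273)]
port [(0.92, [180.0, 200.0], 2700)]
sander_center [(0.56, [275.0, 246.0], 845)]
clamp_center [(0.87, [212.0, 266.0], 935)]
top 528.679442881636 265.4896359877642 206.14196501199507
[[ 0.1289 -0.9719  0.1969  0.3268]
 [-0.9917 -0.1267  0.0236 -0.0117]
 [ 0.002  -0.1983 -0.9801  1.2285]
 [ 0.      0.      0.      1.    ]]
slim_center [(0.94, [303.0, 171.0], 665)]
stout_center [(0.96, [138.0, 158.0], 1244), (0.9, [234.0, 174.0], 1008), (0.56, [181.0, 129.0], 1176)]
reducer_neck [(0.96, [269.0, 175.0], 1111), (0.55, [393.0, 249.0], 5288)]
lower_center []
board [(0.79, [282.0, 203.0], 4413)]
[... 163 characters left out ...]
ock': 1.0, 'qpos': array([ 1.11081594,  0.52139589, -0.03629113,  1.59951192,  0.02117997,
        1.02112552, -0.11280134]), 'qd': array([ 4.31618702e-04,  1.42732471e-03,  6.76204085e-05,  7.67161144e-04,
        2.91632121e-04, -6.25707869e-04, -1.21993199e-03]), 'joint_efforts': array([ 1.08817512e-03, -9.26864934e+01,  1.97892599e+00, -3.70252454e+01,
        1.80339755e-02,  2.01292452e-03,  2.49256402e-05]), 'position': array([ 0.23745823, -0.57810866,  0.23128916]), 'tool_rot': array([-3.14153526e+00, -7.79179084e-06,  3.89718197e-01]), 'force': array([ 0.09227902, -0.03488307,  0.20932588]), 'moment': array([-0.02088628,  0.01889588,  0.0504437 ]), 'grip_width': 0.08545571869707476}
```

```bash
python3 - <<'E'
import cv2
a=cv2.imread("pics/side0.png");b=cv2.imread("pics/top0.png")
cv2.imwrite("pics/side0b.png",cv2.resize(a,(800,600),interpolation=cv2.INTER_CUBIC))
cv2.imwrite("pics/top0c.png",cv2.resize(b[100:300,90:490],(800,400),interpolation=cv2.INTER_CUBIC))
cv2.imwrite("pics/side0c.png",cv2.resize(a[110:290,190:430],(800,600),interpolation=cv2.INTER_CUBIC))
E
```

```text
(no output)
```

View pics/side0b.png

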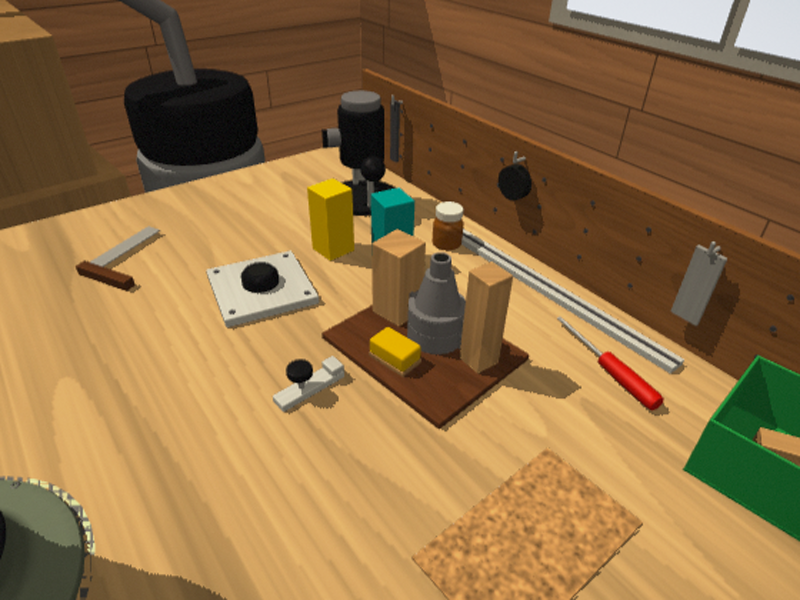

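View pics/top0c.png

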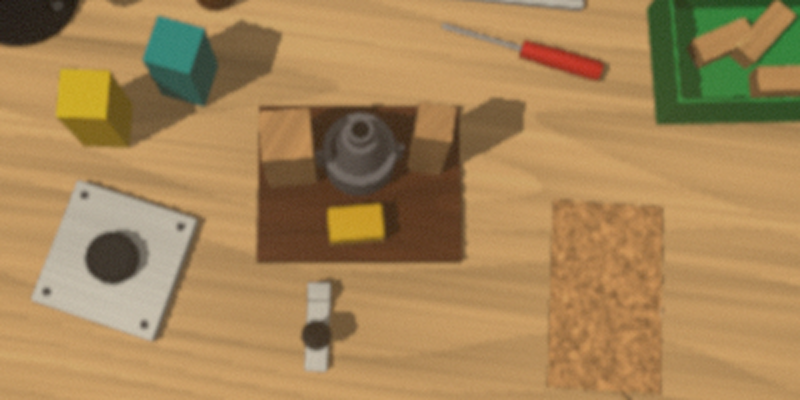

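View pics/side0c.png

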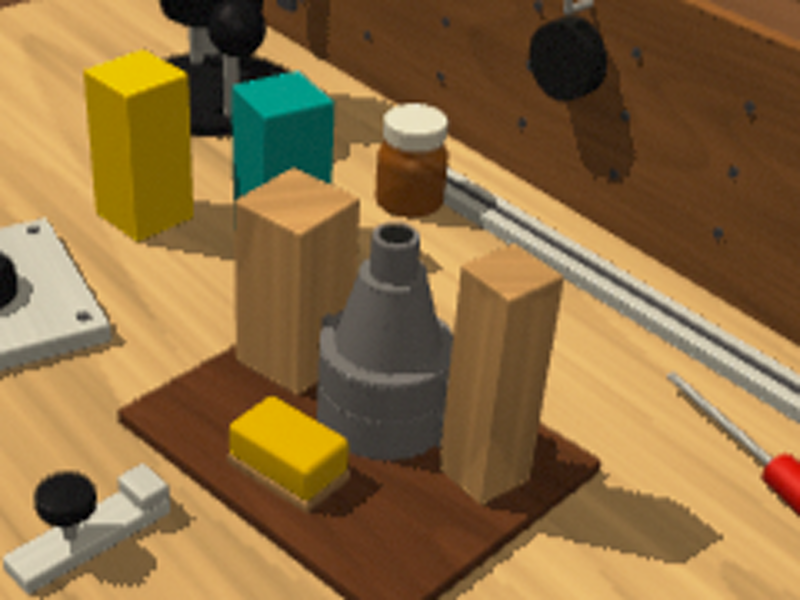

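```bash
python3 - <<'E'
import cv2
a=cv2.imread("pics/side0.png");b=cv2.imread("pics/top0.png")
cv2.imwrite("pics/tz1.png",cv2.resize(b[140:240,210:330],(720,600),interpolation=cv2.INTER_CUBIC))
cv2.imwrite("pics/tz2.png",cv2.resize(b[180:280,100:200],(600,600),interpolation=cv2.INTER_CUBIC))
cv2.imwrite("pics/sz1.png",cv2.resize(a[155:295,220:380],(800,700),interpolation=cv2.INTER_CUBIC)[:600])
E
```

```text
(no output)
```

View pics/tz1.png

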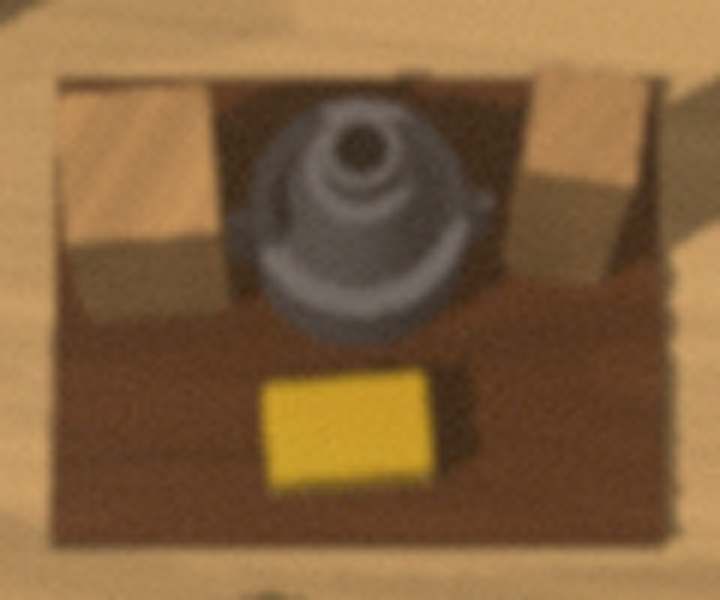

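View pics/tz2.png

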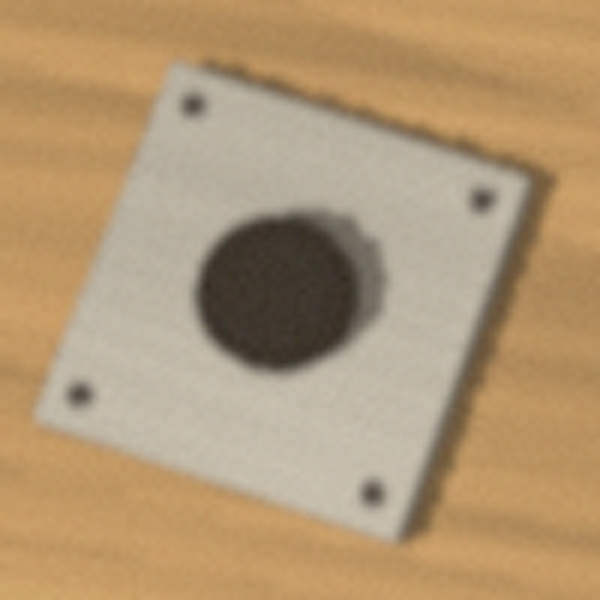

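View pics/sz1.png

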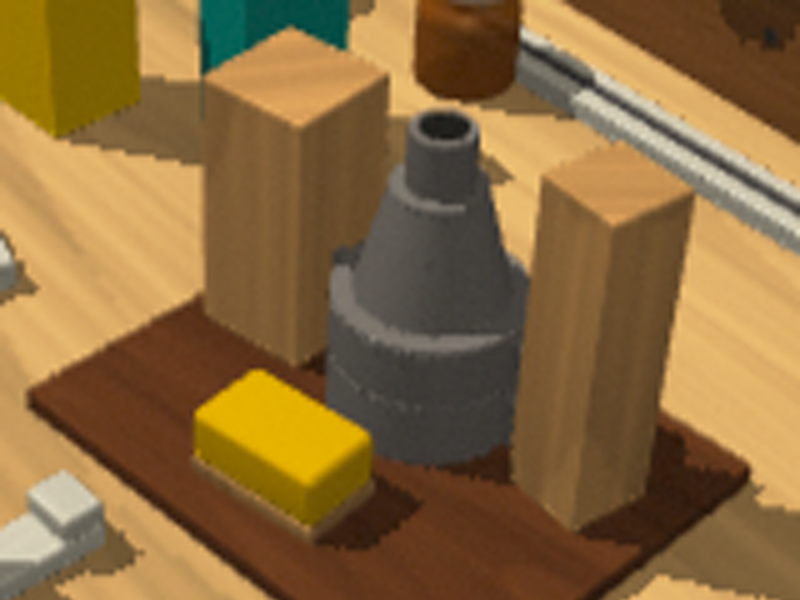

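```bash
cat > h.py <<'E'
from workcell import bot
import numpy as np, cv2
from scipy.optimize import least_squares
C={n:bot.camera_info(n) for n in("side","top")}
def proj(n,P):
    c=C[n];T=np.linalg.inv(c["cam_to_world"]);p=np.atleast_2d(P)@T[:3,:3].T+T[:3,3]
    return np.c_[c["fx"]*p[:,0]/p[:,2]+c["cx"],c["fy"]*p[:,1]/p[:,2]+c["cy"]]
def back(n,uv,z):
    c=C[n];u=np.atleast_2d(uv);d=np.c_[(u[:,0]-c["cx"])/c["fx"],(u[:,1]-c["cy"])/c["fy"],np.ones(len(u))]@c["cam_to_world"][:3,:3].T
    o=c["cam_to_world"][:3,3];return o+d*((z-o[2])/d[:,2])[:,None]
def px(u,s,o): return (np.array(u,float)+.5)/s-.5+np.array(o)
def fit(obs,x0):
    # obs: list (cam, uv, local xyz)
    def f(p):
        c,s=np.cos(p[2]),np.sin(p[2]);r=[]
        for n,uv,l in obs:
            P=[p[0]+c*l[0]-s*l[1],p[1]+s*l[0]+c*l[1],l[2]];r.append(proj(n,P)[0]-uv)
        return np.concatenate(r)
    s=least_squares(f,x0,loss="soft_l1");return s.x,f(s.x).reshape(-1,2)
E
cat > m.py <<'E'
from h import *
t1=lambda u:px(u,6,(210,140)); s1=lambda u:px(u,5,(220,155)); t2=lambda u:px(u,6,(100,180)); t0=lambda u:px(u,2,(90,100))
def box(h,top,tc,sc,bt,bs):
    # order corners: (+,+),(+,-),(-,-),(-,+) in world-ish frame
    k=[(h,h),(h,-h),(-h,-h),(-h,h)];o=[]
    for i,u in tc.items(): o.append(("top",t1(u),(*k[i],top)))
    for i,u in sc.items(): o.append(("side",s1(u),(*k[i],top)))
    for i,u in bt.items(): o.append(("top",t1(u),(*k[i],.012)))
    for i,u in bs.items(): o.append(("side",s1(u),(*k[i],.012)))
    for oo,nm in ((o,"both"),([q for q in o if q[0]=="top"],"top"),([q for q in o if q[0]=="side"],"side")):
        x,r=fit(oo,[.4,0,0]);print(nm,np.round(x,4),np.abs(r).max().round(2))
# top img: up=+x, left=+y. (+,+)=upper left,(+,-)=upper right,(-,-)=lower right,(-,+)=lower left
# side img: world +x right-up, +y left-up  -> (+,+) back,(+,-) right,(-,-) front,(-,+) left
print("stout");box(.028,.137,{0:(57,88),1:(211,84),2:(221,234),3:(68,243)},{0:(291,27),1:(389,75),2:(297,128),3:(206,78)},{2:(233,302),3:(88,322)},{2:(296,366),3:(204,304)})
print("slim");box(.02,.162,{0:(537,66),1:(648,76),2:(635,188),3:(523,174)},{0:(618,143),1:(693,192),2:(612,227),3:(541,180)},{2:(606,284),3:(506,268)},{1:(645,487),2:(577,531),3:(513,474)})
print("sander");
n=back("top",t1((362,147)),.149);print("neck top",n,back("side",s1((444,127)),.149))
b=[("top",t1((58,77)),(.07,.12,.012)),("top",t1((665,77)),(.07,-.12,.012)),("top",t1((668,543)),(-.12,-.12,.012)),("top",t1((53,543)),(-.12,.12,.012)),("side",s1((748,466)),(.07,-.12,.012)),("side",s1((30,397)),(-.12,.12,.012))]
x,r=fit(b,[.4,0,0]);print("board",x.round(4),r.round(1).tolist())
p=back("top",[t2(u) for u in((180,63),(537,178),(400,545),(35,420))],.016);print("port",p.mean(0),np.arctan2(*(p[0]-p[3])[1::-1]),back("top",t2((277,292)),.04),back("side",px((259.5,273),800/560,(0,0)),.04))
p=back("top",[t0(u) for u in((555,200),(663,205),(660,392),(547,388))],.004);print("mat",p.mean(0),p.round(3).tolist())
E
python3 m.py
```

```text
stout
both [0.6229 0.0951 0.1914] 1.99
top [0.623  0.0952 0.1988] 1.52
side [0.6226 0.0944 0.1812] 2.07
slim
both [ 0.6497 -0.061   0.013 ] 1.84
top [ 0.6496 -0.0607  0.0149] 1.14
side [ 0.6495 -0.0617  0.0128] 1.73
sander
neck top [[0.63495934 0.01667113 0.149     ]] [[0.63387269 0.01517365 0.149     ]]
board [0.634  0.0153 0.1292] [[0.5, -0.3], [-0.6, -0.2], [0.6, 0.5], [-0.1, 0.5], [1.4, -0.3], [-1.3, -1.7]]
port [0.480378   0.28133013 0.016     ] -0.20249057929671754 [[0.47951319 0.28019139 0.04      ]] [[0.47822398 0.27221488 0.04      ]]
mat [ 0.51477872 -0.28883595  0.004     ] [[0.619, -0.219, 0.004], [0.63, -0.347, 0.004], [0.411, -0.359, 0.004], [0.399, -0.23, 0.004]]
```

```bash
cat > ov.py <<'E'
from h import *
def draw(img,n,x,y,yaw,h,z0,z1,col,S,o):
    c,s=np.cos(yaw),np.sin(yaw);k=[(h,h),(h,-h),(-h,-h),(-h,h)]
    P=[[x+c*a-s*b,y+s*a+c*b,z] for z in(z0,z1) for a,b in k]
    q=((proj(n,P)-o+.5)*S-.5)
    for i in range(4):
        for a,b in((i,(i+1)%4),(i+4,(i+1)%4+4),(i,i+4)): cv2.line(img,tuple(int(v) for v in q[a].round()),tuple(int(v) for v in q[b].round()),col,1)
E
python3 - <<'E'
from ov import *
a=cv2.imread("pics/side0.png");b=cv2.imread("pics/top0.png")
A=cv2.resize(a[155:275,220:380],(800,600),interpolation=cv2.INTER_CUBIC)
B=cv2.resize(b[140:240,210:330],(720,600),interpolation=cv2.INTER_CUBIC)
for im,n,S,o in((A,"side",5,(220,155)),(B,"top",6,(210,140))):
    draw(im,n,.6229,.0951,.191,.028,.012,.137,(0,255,0),S,np.array(o))
    draw(im,n,.6497,-.061,.013,.02,.012,.162,(255,0,255),S,np.array(o))
cv2.imwrite("pics/ovs.png",A);cv2.imwrite("pics/ovt.png",B)
E
```

```text
(no output)
```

View pics/ovs.png

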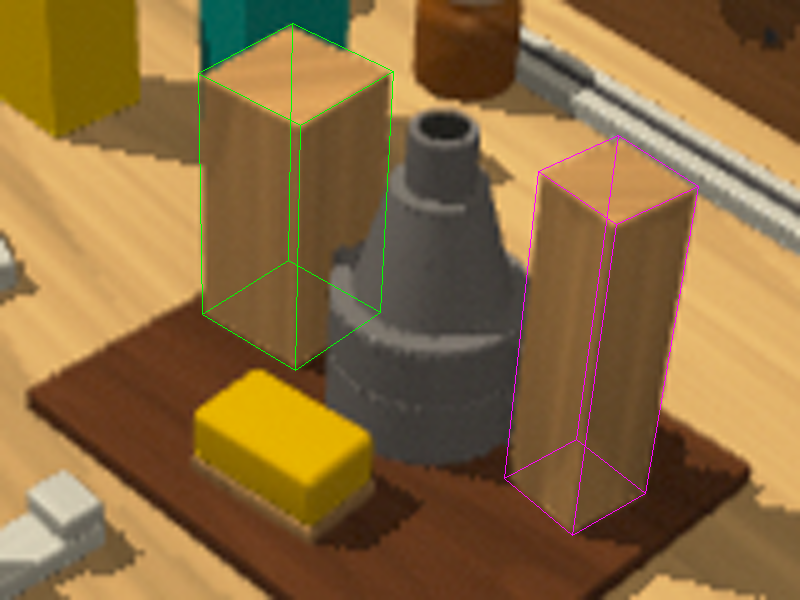

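View pics/ovt.png

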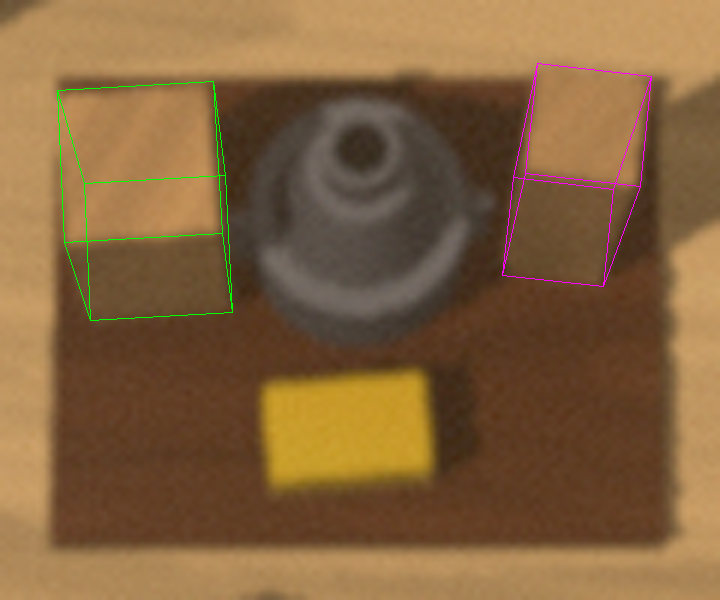

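Request:
drive_tool(series=[[100,0.034,0.043,0.001,0.1],[100,0.034,0.043,0.001,0.1],[100,0.034,0.043,0.001,0.1],[100,0.034,0.043,0.001,0.1],[100,0.034,0.043,0.001,0.1],[100,0.034,0.043,0.001,0.1],[100,0.034,0.043,0.001,0.1],[100,0.034,0.043,0.001,0.1],[100,0.034,0.043,0.001,0.1],[100,0.034,0.043,0.001,0.1],[100,0.034,0.043,0.001,0.1],[100,0,0,0,0]], newtons=50)

```text
clock: 2.2
position: [0.5798, -0.1366, 0.2429]
tool_rot: [3.135, 0.002, 1.531]
force: [-1.1, -0.3, -0.1]
grip_width: 0.0853
```

Request:
drive_tool(series=[[100,0.035,0.038,0,0.027],[100,0.035,0.038,0,0.026],[100,0,0,0,0],[100,0,0,0,0]])

```text
clock: 2.6
position: [0.6465, -0.0636, 0.2423]
tool_rot: [3.135, 0.002, 1.587]
force: [-0.3, -1.0, -0.5]
grip_width: 0.0855
```

```bash
python3 - <<'E'
from ov import *
s=bot.observe();print(s["position"],s["tool_rot"],s["qpos"].round(2))
a=cv2.cvtColor(bot.grab_frame("side"),cv2.COLOR_RGB2BGR);b=cv2.cvtColor(bot.grab_frame("top"),cv2.COLOR_RGB2BGR)
A=cv2.resize(a[75:275,220:440],(660,600),interpolation=cv2.INTER_CUBIC)
cv2.imwrite("pics/s1.png",A)
E
```

```text
[ 0.646509   -0.06356962  0.24232238] [3.13533210e+00 1.82488791e-03 1.58674653e+00] [ 0.28  0.58 -0.43  1.51  0.26  1.11 -0.19]
```

View pics/s1.png

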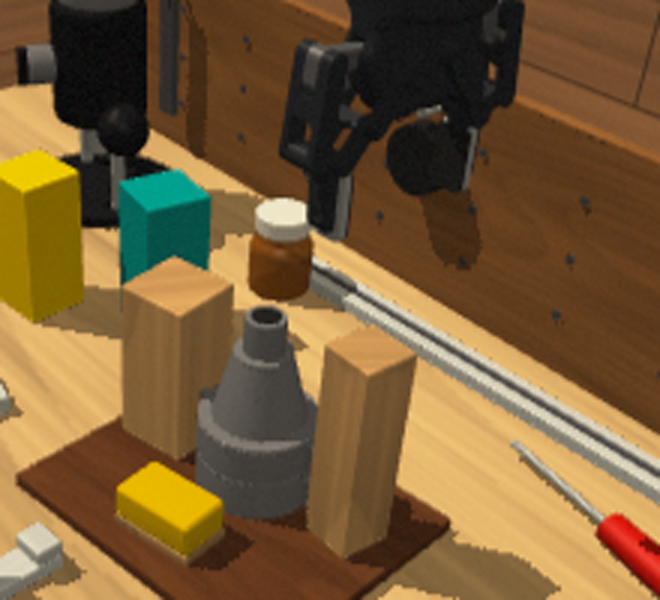

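Request:
drive_tool(series=[[100,0.003,0.0025,-0.03,-0.003],[100,0,0,-0.035,0],[100,0,0,-0.035,0],[100,0,0,-0.025,0],[100,0,0,0,0],[100,0,0,0,0]])

```text
clock: 3.3
position: [0.6473, -0.0685, 0.117]
tool_rot: [3.131, 0.005, 1.574]
force: [0.1, -0.1, 1.2]
grip_width: 0.0855
```

Request:
drive_tool(series=[[100,0.002,0.007,-0.004,0.01],[100,0,0,0,0],[100,0,0,0,0]])

```text
clock: 3.6
position: [0.6509, -0.0619, 0.1166]
tool_rot: [3.127, 0.005, 1.584]
force: [0.1, -0.7, 0.3]
grip_width: 0.0855
```

Request:
drive_tool(series=[[30,0,0,0,0],[30,0,0,0,0],[30,0,0,0,0],[30,0,0,0,0],[30,0,0,0,0],[30,0,0,0,0]], newtons=50)

```text
clock: 4.2
position: [0.6515, -0.0619, 0.1184]
tool_rot: [3.125, 0.006, 1.583]
force: [-0.5, 1.1, 0.9]
grip_width: 0.0399
```

Request:
drive_tool(series=[[30,0,0,0.03,0],[30,0,0,0.03,0],[30,-0.01,-0.035,0.01,0],[30,-0.014,-0.04,0,0],[30,-0.014,-0.04,0,0],[30,-0.014,-0.04,0,0],[30,-0.014,-0.04,0,0],[30,-0.01,-0.03,0,0],[30,0,0,0,0],[30,0,0,0,0]])

```text
clock: 5.2
position: [0.5692, -0.2936, 0.1886]
tool_rot: [3.128, 0.004, 1.586]
force: [1.2, 0.3, -3.0]
grip_width: 0.0397
```

Request:
drive_tool(series=[[30,0.005,0.007,-0.03,0],[30,0,0.002,-0.025,0],[30,0,0,-0.01,0],[30,0,0,-0.005,0],[30,0,0,0,0],[30,0,0,0,0]])

```text
clock: 5.8
position: [0.5766, -0.2812, 0.1181]
tool_rot: [3.126, 0.004, 1.589]
force: [0.1, -0.4, -2.0]
grip_width: 0.0398
```

Request:
drive_tool(series=[[30,0,-0.003,-0.005,0],[30,0,0,-0.002,0],[30,0,0,-0.002,0],[30,0,0,0,0]])

```text
clock: 6.2
position: [0.5776, -0.2852, 0.1106]
tool_rot: [3.123, 0.006, 1.589]
force: [-0.2, 0.1, -2.1]
grip_width: 0.0395
```

Request:
drive_tool(series=[[30,0,0,-0.002,0],[30,0,0,0,0]])

```text
clock: 6.4
position: [0.5785, -0.2859, 0.1109]
tool_rot: [3.121, 0.007, 1.588]
force: [-0.2, -0.2, -2.9]
grip_width: 0.0397
```

Request:
drive_tool(series=[[30,0,0,-0.003,0],[30,0,0,-0.003,0]])

```text
clock: 6.6
position: [0.5801, -0.2871, 0.1101]
tool_rot: [3.117, 0.011, 1.587]
force: [-20.2, 6.7, 59.6]
grip_width: 0.0398
```

Request:
drive_tool(series=[[30,0,0,0.001,0],[80,0,0,0.001,0],[80,0,0,0,0],[80,0,0,0,0],[80,0,0,0,0]])

```text
clock: 7.1
position: [0.5806, -0.2873, 0.113]
tool_rot: [3.115, 0.012, 1.587]
force: [0.5, -0.5, 0.0]
grip_width: 0.0684
```

Request:
drive_tool(series=[[80,0,0,0.03,0],[80,0,0,0.04,0],[100,0,0,0.04,0],[100,0,0,0.02,0]])

```text
clock: 7.5
position: [0.5781, -0.286, 0.2427]
tool_rot: [3.122, 0.008, 1.588]
force: [-0.8, 0.0, -0.4]
grip_width: 0.0851
```

```bash
cat > snap.py <<'E'
import sys
from ov import *
t=sys.argv[1]
s=bot.observe();print(round(s["clock"],2),s["position"].round(4),s["tool_rot"].round(4),s["qpos"].round(3))
for n in("side","top"):
    cv2.imwrite(f"pics/{n}{t}.png",cv2.cvtColor(bot.grab_frame(n),cv2.COLOR_RGB2BGR))
a=cv2.imread(f"pics/side{t}.png");b=cv2.imread(f"pics/top{t}.png")
A=cv2.resize(a[:, :],(440,330),interpolation=cv2.INTER_AREA);B=b[:330,200:560]
cv2.imwrite(f"pics/c{t}.png",np.hstack([A,B]))
E
python3 snap.py 2
```

```text
7.5 [ 0.5781 -0.286   0.2427] [3.1224 0.0078 1.5878] [ 0.645  0.56  -0.424  1.534  0.252  1.081  0.181]
```

View pics/c2.png

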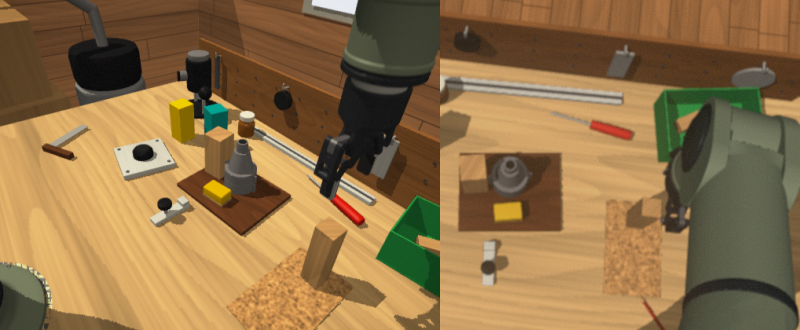

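Request:
drive_tool(series=[[100,0.005,0.042,0,0.02],[100,0.005,0.042,0,0.02],[100,0.005,0.042,0,0.02],[100,0.005,0.042,0,0.02],[100,0.005,0.042,0,0.02],[100,0.005,0.042,0,0.02],[100,0.005,0.042,0,0.02],[100,0.005,0.042,0,0.02],[100,0.005,0.042,0,0.02],[100,0,0,0,0],[100,0,0,0,0]])

```text
clock: 8.7
position: [0.6184, 0.1054, 0.2329]
tool_rot: [3.131, 0.007, 1.772]
force: [0.2, -0.7, 0.4]
grip_width: 0.085
```

Request:
drive_tool(series=[[100,0.004,-0.009,-0.02,-0.01],[100,0,0,-0.025,0],[100,0,0,-0.015,0],[100,0,0,0,0],[100,0,0,0,0]])

```text
clock: 9.2
position: [0.622, 0.0937, 0.1696]
tool_rot: [3.132, 0.007, 1.76]
force: [-0.4, -0.1, -0.4]
grip_width: 0.0854
```

Request:
drive_tool(series=[[100,0.001,0.002,-0.025,0],[100,0,0.001,-0.025,0],[100,0,0,-0.015,0],[100,0,0,-0.005,0],[100,0,0,0,0]])

```text
clock: 9.7
position: [0.6257, 0.0963, 0.1023]
tool_rot: [3.126, 0.007, 1.758]
force: [0.3, -0.1, 1.1]
grip_width: 0.0851
```

Request:
drive_tool(series=[[100,-0.003,-0.001,-0.006,0.003],[100,0,0,0,0]])

```text
clock: 9.9
position: [0.6233, 0.0953, 0.0976]
tool_rot: [3.124, 0.007, 1.761]
force: [0.4, -0.5, -0.1]
grip_width: 0.0857
```

Request:
drive_tool(series=[[50,0,0,0,0],[50,0,0,0,0],[50,0,0,0,0],[50,0,0,0,0]], newtons=60)

```text
clock: 10.3
position: [0.624, 0.0952, 0.0993]
tool_rot: [3.122, 0.008, 1.76]
force: [0.1, 0.2, -4.1]
grip_width: 0.0556
```

Request:
drive_tool(series=[[50,0,0,0.02,0],[50,0,0,0.04,0],[50,0,0,0.045,0],[50,0,0,0.045,0],[50,0,0,0.02,0],[50,0,0,0,0]])

```text
clock: 10.9
position: [0.621, 0.0949, 0.2735]
tool_rot: [3.127, 0.007, 1.761]
force: [0.1, -0.3, -3.6]
grip_width: 0.0554
```

Request:
drive_tool(series=[[50,-0.01,-0.025,0,-0.01],[50,-0.017,-0.04,0,-0.02],[50,-0.017,-0.04,0,-0.02],[50,-0.017,-0.04,0,-0.02],[50,-0.017,-0.04,0,-0.02],[50,-0.017,-0.04,0,-0.02],[50,-0.017,-0.04,0,-0.02],[50,-0.017,-0.04,0,-0.02],[50,-0.017,-0.04,0,-0.02],[50,-0.01,-0.025,0,-0.01],[50,0,0,0,0],[50,0,0,0,0]])

```text
clock: 12.1
position: [0.4483, -0.2865, 0.2568]
tool_rot: [-3.138, -0.001, 1.574]
force: [0.5, 0.6, -3.0]
grip_width: 0.0553
```

Request:
drive_tool(series=[[50,0.004,-0.003,-0.03,0],[50,0.002,0,-0.04,0],[50,0,0,-0.04,0],[50,0,0,-0.03,0],[50,0,0,-0.01,0],[50,0,0,0,0],[50,0,0,0,0]])

```text
clock: 12.8
position: [0.4568, -0.2821, 0.1003]
tool_rot: [-3.139, -0.004, 1.584]
force: [0.5, 0.4, -2.3]
grip_width: 0.0557
```

Request:
drive_tool(series=[[50,-0.002,-0.006,-0.004,0],[50,0,0,-0.001,0],[50,0,0,-0.001,0]])

```text
clock: 13.1
position: [0.4564, -0.2896, 0.0972]
tool_rot: [3.14, -0.001, 1.584]
force: [0.1, 0.0, -3.5]
grip_width: 0.0555
```

Request:
drive_tool(series=[[50,0,0,-0.003,0],[50,0,0,-0.001,0]])

```text
clock: 13.3
position: [0.4567, -0.2901, 0.0937]
tool_rot: [3.138, -0.0, 1.583]
force: [0.1, -0.1, -3.0]
grip_width: 0.0555
```

Request:
drive_tool(series=[[50,0,0,-0.002,0],[50,0,0,-0.0005,0]])

```text
clock: 13.5
position: [0.4568, -0.2901, 0.0915]
tool_rot: [3.138, -0.0, 1.583]
force: [-3.6, 1.8, 12.1]
grip_width: 0.0552
```

Request:
drive_tool(series=[[85,0,0,0,0],[95,0,0,0,0],[95,0,0,0,0],[95,0,0,0.03,0],[95,0,0,0.04,0],[100,0,0,0.04,0],[100,0,0,0.03,0],[100,0,0,0,0]])

```text
clock: 14.3
position: [0.4564, -0.289, 0.2363]
tool_rot: [3.139, -0.001, 1.584]
force: [0.2, -0.7, -0.8]
grip_width: 0.0854
```

```bash
python3 snap.py 3
```

```text
14.3 [ 0.4564 -0.289   0.2363] [ 3.1388e+00 -1.3000e-03  1.5841e+00] [ 0.77   0.405 -0.416  1.805  0.191  0.97   0.289]
```

View pics/c3.png

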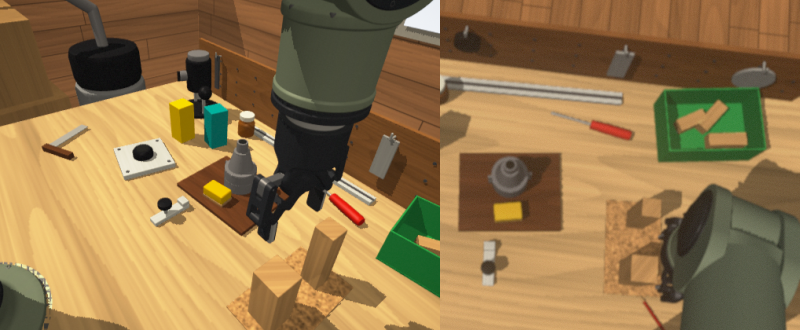

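Request:
drive_tool(series=[[100,0.022,0.038,0,0],[100,0.022,0.038,0,0],[100,0.022,0.038,0,0],[100,0.022,0.038,0,0],[100,0.022,0.038,0,0],[100,0.022,0.038,0,0],[100,0.022,0.038,0,0],[100,0.018,0.03,0,0],[100,0,0,0,0],[100,0,0,0,0]])

```text
clock: 15.4
position: [0.625, 0.0202, 0.2173]
tool_rot: [-3.121, -0.006, 1.58]
force: [-0.4, -0.6, -0.7]
grip_width: 0.0852
```

Request:
drive_tool(series=[[100,0.008,-0.004,-0.02,0],[100,0.001,0,-0.02,0],[100,0,0,-0.01,0],[100,0,0,0,0],[100,0,0,0,0]])

```text
clock: 15.9
position: [0.6319, 0.0125, 0.1629]
tool_rot: [-3.116, -0.005, 1.578]
force: [-0.0, 1.3, 0.7]
grip_width: 0.0854
```

Request:
drive_tool(series=[[100,0.002,0.003,-0.015,0],[100,0,0.001,-0.015,0],[100,0,0,-0.005,0],[100,0,0,0,0],[100,0,0,0,0]])

```text
clock: 16.4
position: [0.6343, 0.0164, 0.1264]
tool_rot: [-3.118, -0.005, 1.577]
force: [0.8, 0.1, 0.1]
grip_width: 0.0852
```

Request:
drive_tool(series=[[100,0,0,-0.003,0],[60,0,0,0,0],[40,0,0,0,0],[15,0,0,0,0],[15,0,0,0,0],[15,0,0,0,0],[15,0,0,0,0],[15,0,0,0,0]], newtons=50)

```text
clock: 17.2
position: [0.6353, 0.0164, 0.1248]
tool_rot: [-3.12, -0.005, 1.577]
force: [-0.1, -0.2, -0.5]
grip_width: 0.0266
```

Request:
drive_tool(series=[[15,0,0,0.003,0.13],[15,0,0,0.004,0.13],[15,0,0,0.004,0.13],[15,0,0,0.005,0.13],[15,0,0,0.005,0.13],[15,0,0,0.005,0.14],[15,0,0,0,0],[15,0,0,0,0]])

```text
clock: 18.0
position: [0.6338, 0.0159, 0.15]
tool_rot: [-3.117, -0.006, 2.393]
force: [-0.6, 0.5, -0.8]
grip_width: 0.0269
```

Request:
drive_tool(series=[[15,0,0,0.02,0],[15,0,0,0.02,0],[15,0,0,0.02,0],[15,0,0,0.02,0],[15,0,0,0.01,0],[15,0,0,0,0]])

```text
clock: 18.6
position: [0.6322, 0.0159, 0.2403]
tool_rot: [-3.114, -0.009, 2.371]
force: [0.2, 0.1, -1.1]
grip_width: 0.0265
```

```bash
python3 snap.py 4; python3 - <<'E'
import cv2
a=cv2.imread("pics/side4.png");cv2.imwrite("pics/s4.png",cv2.resize(a[60:280,160:400],(720,660)[:2],interpolation=cv2.INTER_CUBIC)[:600])
E
```

```text
18.6 [0.6322 0.0159 0.2403] [-3.1139 -0.0085  2.3706] [ 0.294  0.61  -0.656  1.521  0.396  1.175  0.36 ]
```

View pics/s4.png

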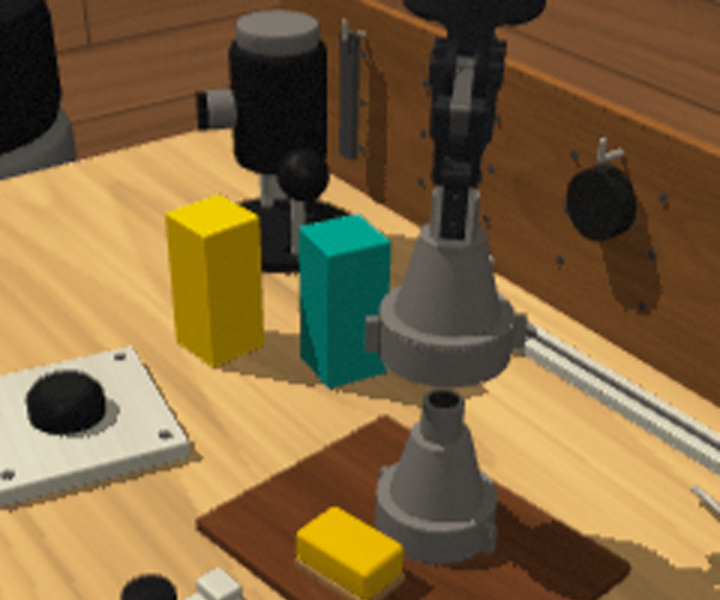

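Request:
drive_tool(series=[[15,-0.03,0.01,0.005,0],[15,-0.035,0.02,0,0],[15,-0.035,0.025,0,0],[15,-0.03,0.03,0,0],[15,-0.02,0.04,0,0],[15,0,0.045,0,0],[15,0,0.045,0,0],[15,0,0.03,0,0],[15,0,0.015,0,0],[15,0,0,0,0],[15,0,0,0,0]])

```text
clock: 19.8
position: [0.4693, 0.2806, 0.2316]
tool_rot: [-3.099, -0.017, 2.36]
force: [0.8, 0.0, -1.2]
grip_width: 0.0265
```

```bash
python3 snap.py 5; python3 - <<'E'
from h import *
a=cv2.imread("pics/side0.png");cv2.imwrite("pics/s0p.png",cv2.resize(a[165:240,135:235],(800,600),interpolation=cv2.INTER_CUBIC))
a=cv2.imread("pics/side5.png");cv2.imwrite("pics/s5p.png",cv2.resize(a[60:240,100:340],(800,600),interpolation=cv2.INTER_CUBIC))
E
```

```text
19.8 [0.4693 0.2806 0.2316] [-3.0992 -0.0173  2.3599] [-0.11   0.509 -0.744  1.743  0.362  1.082 -0.188]
```

View pics/s0p.png

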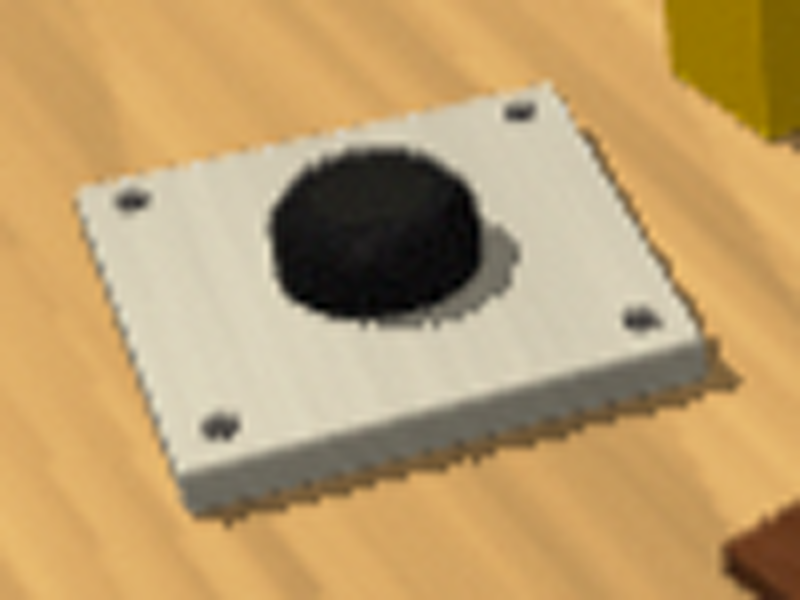

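View pics/s5p.png

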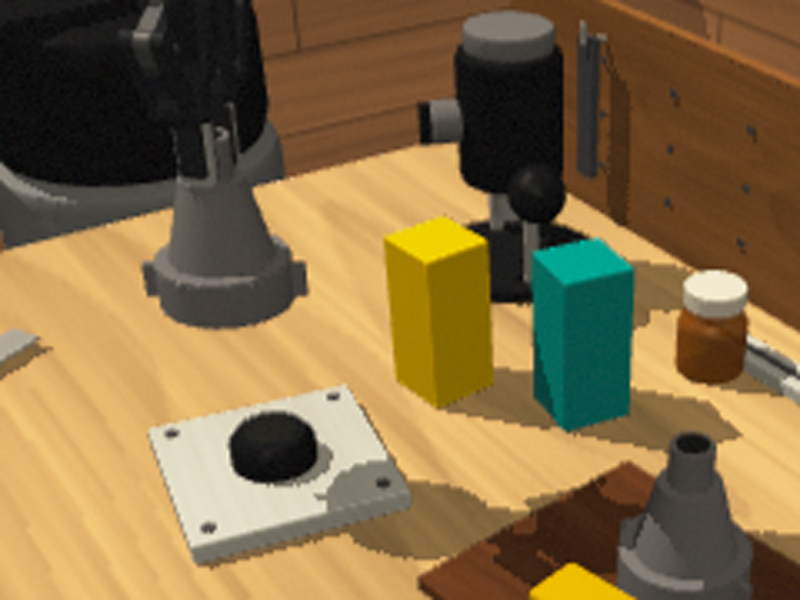

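```bash
python3 - <<'E'
from h import *
p=back("side",[px(u,8,(135,165)) for u in((78,190),(548,85),(703,340),(180,475))],.016);print(p.mean(0),p.round(3).tolist())
from scipy.spatial.transform import Rotation as R
r=R.from_euler("xyz",[-3.0992,-.0173,2.3599]).as_matrix();print(r[:,2], r[:,2]*.083)
E
```

```text
[0.48020027 0.28044288 0.016     ] [[0.422, 0.367, 0.016], [0.566, 0.339, 0.016], [0.539, 0.194, 0.016], [0.394, 0.222, 0.016]]
[-0.04212246 -0.01790202 -0.99895206] [-0.00349616 -0.00148587 -0.08291302]
```

Request:
drive_tool(series=[[15,0.005,0,-0.01,0],[15,0.005,0,-0.01,0],[15,0,0,-0.01,0],[15,0,0,0,0],[15,0,0,0,0]])

```text
clock: 20.4
position: [0.4815, 0.2764, 0.1981]
tool_rot: [-3.098, -0.016, 2.354]
force: [0.5, 0.4, -1.3]
grip_width: 0.0264
```

Request:
drive_tool(series=[[15,0.001,0.005,-0.015,0],[15,0.001,0,-0.015,0],[15,0,0,-0.01,0],[15,0,0,0,0],[15,0,0,0,0]])

```text
clock: 20.9
position: [0.4831, 0.282, 0.1541]
tool_rot: [-3.097, -0.017, 2.355]
force: [-0.6, 0.5, -1.0]
grip_width: 0.0265
```

Request:
drive_tool(series=[[15,0,0,-0.012,0],[15,0,0,-0.012,0],[15,0,0,-0.01,0],[15,0,0,0,0]])

```text
clock: 21.3
position: [0.4832, 0.2819, 0.1175]
tool_rot: [-3.098, -0.016, 2.354]
force: [-0.5, -0.4, -0.9]
grip_width: 0.0265
```

Request:
drive_tool(series=[[15,0,0,-0.008,0],[15,0,0,-0.004,0],[15,0,0,0,0]])

```text
clock: 21.6
position: [0.4832, 0.282, 0.1044]
tool_rot: [-3.098, -0.016, 2.355]
force: [0.2, -0.1, -1.0]
grip_width: 0.0261
```

Request:
drive_tool(series=[[15,0,0,-0.002,0],[15,0,0,-0.001,0]])

```text
clock: 21.8
position: [0.4835, 0.2822, 0.1015]
tool_rot: [-3.098, -0.016, 2.354]
force: [-0.3, 0.5, -1.7]
grip_width: 0.0264
```

Request:
drive_tool(series=[[15,0,0,-0.001,0],[40,0,0,0,0],[70,0,0,0,0],[100,0,0,0,0],[100,0,0,0,0],[100,0,0,0,0]])

```text
clock: 22.4
position: [0.4839, 0.2825, 0.1012]
tool_rot: [-3.1, -0.016, 2.354]
force: [0.3, -1.0, 0.6]
grip_width: 0.0851
```

Request:
drive_tool(series=[[100,0,0,0.02,0],[100,0,0,0.04,0],[100,0,0,0.04,0],[100,0,0,0.02,0]])

```text
clock: 22.8
position: [0.4818, 0.2815, 0.2224]
tool_rot: [-3.094, -0.018, 2.355]
force: [0.1, -0.3, 0.2]
grip_width: 0.0852
```

```bash
python3 snap.py 6; python3 - <<'E'
import cv2
a=cv2.imread("pics/side6.png");cv2.imwrite("pics/s6p.png",cv2.resize(a[90:240,120:320],(800,600),interpolation=cv2.INTER_CUBIC))
E
```

```text
22.8 [0.4818 0.2815 0.2224] [-3.0942 -0.0182  2.3553] [-0.116  0.539 -0.733  1.72   0.378  1.085 -0.189]
```

View pics/s6p.png

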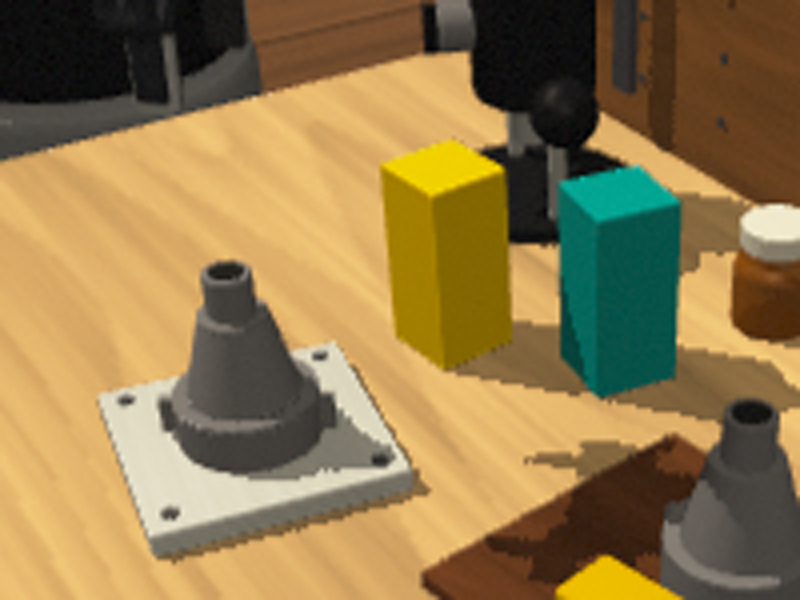

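Request:
drive_tool(series=[[100,0,-0.03,0.008,-0.04],[100,0,-0.048,0.003,-0.065],[100,0,-0.048,0,-0.065],[100,0,-0.048,0,-0.065],[100,0,-0.048,0,-0.065],[100,0,-0.048,0,-0.065],[100,0,-0.048,0,-0.065],[100,0,-0.048,0,-0.065],[100,0,-0.048,0,-0.065],[100,0,-0.048,0,-0.065],[100,0,-0.048,0,-0.065],[100,0,-0.03,0,-0.04]])

```text
clock: 24.1
position: [0.4745, -0.2751, 0.2286]
tool_rot: [-3.094, -0.02, 1.603]
force: [0.1, 0.9, -0.2]
grip_width: 0.0856
```

Request:
drive_tool(series=[[100,-0.01,-0.01,0,-0.01],[100,0,0,0,0],[100,0,0,0,0],[100,0,0,0,0],[100,0,0,0,0],[100,0,0,0,0],[100,0,0,0,0],[100,0,0,0,0],[100,0,0,0,0],[100,0,0,0,0]])

```text
clock: 25.1
position: [0.4639, -0.2845, 0.2265]
tool_rot: [-3.092, -0.021, 1.593]
force: [0.1, -0.5, 0.7]
grip_width: 0.0855
```

Request:
drive_tool(series=[[100,0,0,0.015,0],[100,0,0,0.015,0],[100,0,0,0.015,0],[100,0,0,0.015,0],[100,0,0,0.015,0],[100,0,0,0.015,0],[100,0,0,0.015,0],[100,0,0,0.015,0],[100,0,0,0.015,0],[100,0,0,0.015,0],[100,0,0,0,0]])

```text
clock: 26.2
position: [0.4628, -0.2843, 0.3822]
tool_rot: [-3.091, -0.022, 1.593]
force: [-0.7, -0.5, 0.9]
grip_width: 0.0854
```

Request:
drive_tool(series=[[100,0,0,-0.05,0],[100,0,0,-0.05,0],[100,0,0,-0.04,0],[100,0,0,0,0],[100,0,0,0,0]])

```text
clock: 26.7
position: [0.4622, -0.2839, 0.2384]
tool_rot: [-3.094, -0.021, 1.593]
force: [0.1, -0.3, 1.0]
grip_width: 0.0852
```

Request:
drive_tool(series=[[100,0.05,0,0,0],[100,0.05,0,0,0],[100,0.05,0,0,0],[100,0.05,0,0,0],[100,0,0,0,0],[100,0,0,0,0]])

```text
clock: 27.3
position: [0.6664, -0.2854, 0.2506]
tool_rot: [-3.102, -0.016, 1.588]
force: [0.4, 0.4, -0.4]
grip_width: 0.0856
```

Request:
drive_tool(series=[[100,-0.05,0,0,0],[100,-0.05,0,0,0],[100,-0.05,0,0,0],[100,-0.05,0,0,0],[100,0,0,0,0],[100,0,0,0,0]])

```text
clock: 27.9
position: [0.46, -0.2858, 0.2573]
tool_rot: [-3.107, -0.011, 1.583]
force: [0.1, -0.1, -0.1]
grip_width: 0.0853
```

Request:
drive_tool(series=[[100,0.05,0,0,0],[100,0.05,0,0,0],[100,0.05,0,0,0],[100,0.05,0,0,0],[100,0,0,0,0],[100,0,0,0,0],[100,-0.05,0,-0.005,0],[100,-0.05,0,-0.005,0],[100,-0.05,0,-0.005,0],[100,-0.05,0,-0.005,0],[100,0,0,0,0],[100,0,0,0,0]])

```text
clock: 29.1
position: [0.458, -0.285, 0.243]
tool_rot: [-3.112, -0.005, 1.576]
force: [-0.1, 1.1, 0.3]
grip_width: 0.0851
```

Request:
drive_tool(series=[[100,0.05,0,0,0],[100,0.05,0,0,0],[100,0.05,0,0,0],[100,0.05,0,0,0],[100,0,0,0,0],[100,0,0,0,0],[100,-0.05,0,-0.005,0],[100,-0.05,0,-0.005,0],[100,-0.05,0,-0.005,0],[100,-0.05,0,-0.005,0],[100,0,0,0,0],[100,0,0,0,0]])

```text
clock: 30.3
position: [0.4565, -0.2829, 0.2244]
tool_rot: [-3.114, -0.001, 1.57]
force: [-0.8, -0.6, -0.3]
grip_width: 0.0851
```

Request:
drive_tool(series=[[100,0.05,0,0,0],[100,0.05,0,0,0],[100,0.05,0,0,0],[100,0.05,0,0,0],[100,0,0,0,0],[100,0,0,0,0],[100,-0.05,0,0,0],[100,-0.05,0,0,0],[100,-0.05,0,0,0],[100,-0.05,0,0,0],[100,0,0,0,0],[100,0,0,0,0]])

```text
clock: 31.5
position: [0.4545, -0.2804, 0.2241]
tool_rot: [-3.114, 0.002, 1.565]
force: [1.8, 0.1, -0.1]
grip_width: 0.0856
```

Request:
drive_tool(series=[[100,0.001,-0.009,-0.02,0.018],[100,0,0,-0.03,0],[100,0,0,-0.02,0],[100,0,0,0,0],[100,0,0,0,0]])

```text
clock: 32.0
position: [0.4586, -0.2902, 0.1547]
tool_rot: [-3.119, 0.005, 1.584]
force: [0.3, -0.1, -0.7]
grip_width: 0.0852
```

Request:
drive_tool(series=[[100,-0.003,0,-0.02,0],[100,0,0,-0.02,0],[100,0,0,-0.015,0],[100,0,0,0,0],[100,0,0,0,0]])

```text
clock: 32.5
position: [0.4595, -0.2911, 0.1032]
tool_rot: [-3.126, 0.008, 1.584]
force: [-0.4, 0.9, 0.1]
grip_width: 0.0855
```

Request:
drive_tool(series=[[100,-0.003,0.001,-0.01,0],[100,0,0,0,0]])

```text
clock: 32.7
position: [0.457, -0.2904, 0.094]
tool_rot: [-3.127, 0.009, 1.584]
force: [-0.7, -0.2, 0.7]
grip_width: 0.0853
```

Request:
drive_tool(series=[[100,0,0,-0.003,0],[50,0,0,0,0],[50,0,0,0,0],[50,0,0,0,0],[50,0,0,0,0]], newtons=60)

```text
clock: 33.2
position: [0.4572, -0.2907, 0.0918]
tool_rot: [-3.128, 0.01, 1.584]
force: [0.4, 0.6, -3.8]
grip_width: 0.0559
```

Request:
drive_tool(series=[[50,0,0,0.025,0],[50,0,0,0.04,0],[50,0,0,0.045,0],[50,0,0.02,0.03,0],[50,0.01,0.035,0.01,0.02],[50,0.018,0.04,0,0.02],[50,0.018,0.04,0,0.02],[50,0.02,0.04,0,0.02],[50,0.02,0.04,0,0.02],[50,0.02,0.04,0,0.02],[50,0.02,0.04,0,0.02],[50,0,0,0,0]])

```text
clock: 34.4
position: [0.5825, 0.0164, 0.247]
tool_rot: [-3.126, 0.008, 1.724]
force: [-0.6, -0.4, -3.1]
grip_width: 0.0553
```

Request:
drive_tool(series=[[50,0.015,0.035,0,0.018],[50,0.015,0.03,0,0.018],[50,0.008,0.01,0,0],[50,0,0,0,0],[50,0,0,0,0]])

```text
clock: 34.9
position: [0.6205, 0.0943, 0.245]
tool_rot: [-3.123, 0.008, 1.763]
force: [0.1, -1.2, -3.0]
grip_width: 0.0547
```

Request:
drive_tool(series=[[50,0.001,0,-0.025,-0.003],[50,0,0,-0.03,0],[50,0,0,-0.03,0],[50,0,0,-0.02,0],[50,0,0,-0.008,0],[50,0,0,0,0],[50,0,0,0,0]])

```text
clock: 35.6
position: [0.6204, 0.0847, 0.1305]
tool_rot: [-3.124, 0.013, 1.75]
force: [-0.5, -0.3, -3.3]
grip_width: 0.0552
```

Request:
drive_tool(series=[[50,0.003,0.01,0,0.01],[50,0,0,0,0],[50,0,0,0,0]])

```text
clock: 35.9
position: [0.625, 0.0956, 0.1334]
tool_rot: [-3.128, 0.013, 1.76]
force: [-1.2, 0.6, -3.1]
grip_width: 0.0552
```

Descend in smaller steps with y compensation.

Request:
drive_tool(series=[[50,-0.001,0.001,-0.008,0],[50,0,0.001,-0.008,0],[50,0,0,-0.006,0],[50,0,0,0,0]])

```text
clock: 36.3
position: [0.6239, 0.098, 0.1097]
tool_rot: [-3.128, 0.013, 1.76]
force: [1.2, 0.4, -3.3]
grip_width: 0.0551
```

Request:
drive_tool(series=[[50,0,-0.003,-0.005,0],[50,0,0,-0.002,0],[50,0,0,0,0]])

```text
clock: 36.6
position: [0.6237, 0.0945, 0.1017]
tool_rot: [-3.128, 0.013, 1.76]
force: [-0.1, 0.1, -3.0]
grip_width: 0.0556
```

Request:
drive_tool(series=[[50,0,0.001,-0.001,0],[50,0,0,-0.001,0]])

```text
clock: 36.8
position: [0.6239, 0.0955, 0.0999]
tool_rot: [-3.128, 0.013, 1.76]
force: [-0.3, 0.6, -1.4]
grip_width: 0.0555
```

Essentially touching; release and rise.

Request:
drive_tool(series=[[90,0,0,0,0],[100,0,0,0,0],[100,0,0,0,0],[100,0,0,0,0]])

```text
clock: 37.2
position: [0.6246, 0.0959, 0.1008]
tool_rot: [-3.13, 0.013, 1.76]
force: [-0.3, 0.1, -0.3]
grip_width: 0.0854
```

Request:
drive_tool(series=[[100,0,0,0.02,0],[100,0,0,0.04,0],[100,0,0,0.045,0],[100,0,0,0.03,0]])

```text
clock: 37.6
position: [0.6219, 0.0955, 0.2362]
tool_rot: [-3.123, 0.012, 1.761]
force: [0.1, -0.5, 0.8]
grip_width: 0.0855
```

Request:
drive_tool(series=[[100,-0.004,-0.04,0,-0.02],[100,-0.006,-0.045,0,-0.02],[100,-0.006,-0.045,0,-0.02],[100,-0.006,-0.045,0,-0.02],[100,-0.006,-0.045,0,-0.02],[100,-0.006,-0.045,0,-0.02],[100,-0.006,-0.045,0,-0.02],[100,-0.005,-0.045,0,-0.02],[100,0,-0.015,0,-0.01],[100,0,0,0,0],[100,0,0,0,0]])

```text
clock: 38.7
position: [0.5737, -0.286, 0.2441]
tool_rot: [-3.135, 0.013, 1.587]
force: [0.5, 0.2, 0.3]
grip_width: 0.0856
```

```bash
python3 snap.py 7; python3 - <<'E'
import cv2,numpy as np
o=[]
for k in("0","7"):
    a=cv2.imread(f"pics/side{k}.png")[155:275,220:310];o.append(cv2.resize(a,(400,533),interpolation=cv2.INTER_CUBIC))
cv2.imwrite("pics/cmp7.png",np.hstack(o))
o=[]
for k in("0","7"):
    a=cv2.imread(f"pics/top{k}.png")[140:240,210:276];o.append(cv2.resize(a,(396,600),interpolation=cv2.INTER_CUBIC))
cv2.imwrite("pics/cmt7.png",np.hstack(o))
E
```

```text
38.7 [ 0.5737 -0.286   0.2441] [-3.1345  0.0129  1.587 ] [ 0.681  0.574 -0.491  1.522  0.304  1.124  0.139]
```

View pics/c7.png

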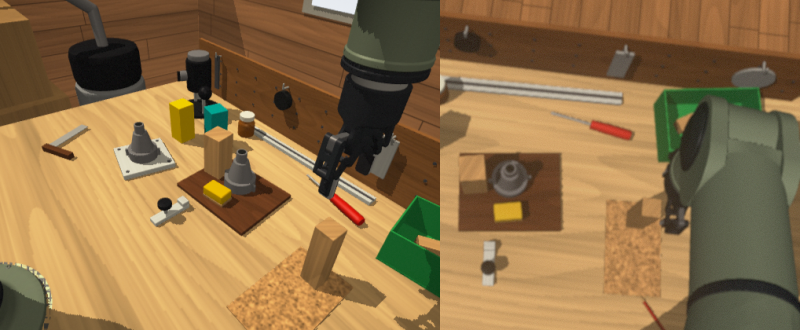

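View pics/cmp7.png

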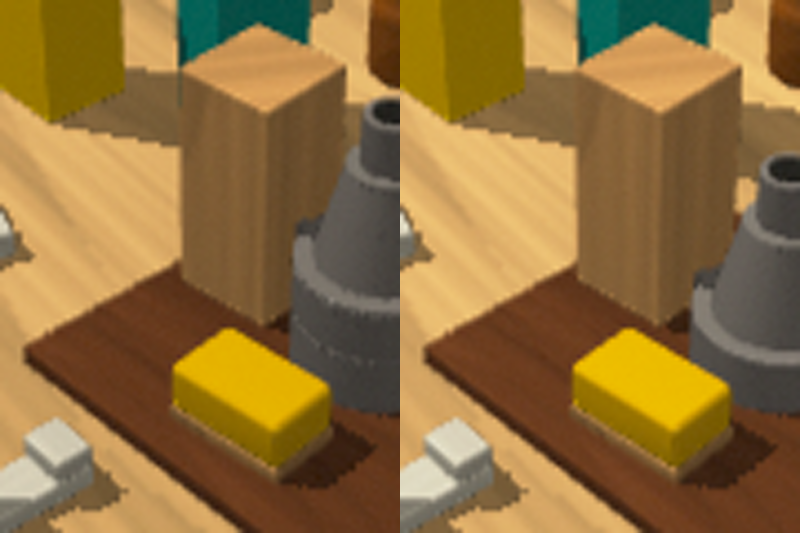

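View pics/cmt7.png

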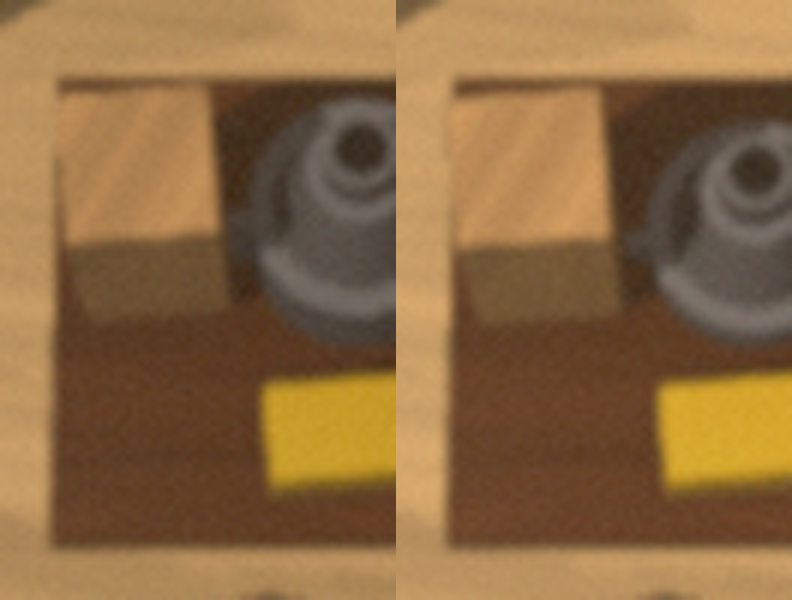

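```bash
python3 - <<'E'
import cv2
a=cv2.imread("pics/side7.png")[270:380,370:450];cv2.imwrite("pics/sl7.png",cv2.resize(a,(435,600),interpolation=cv2.INTER_CUBIC))
E
```

```text
(no output)
```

View pics/sl7.png

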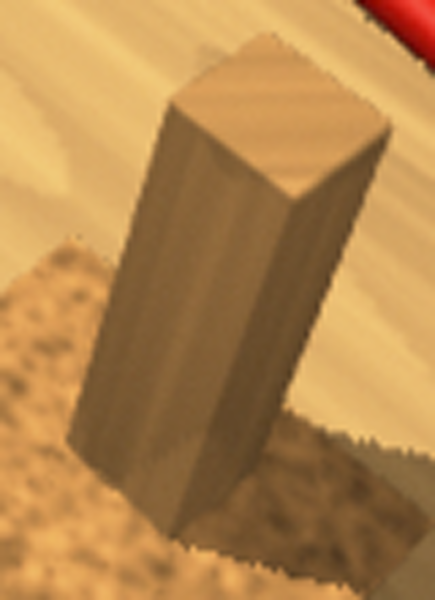

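```bash
python3 - <<'E'
from h import *
q=lambda u:px(u,435/80,(370,270))
h=.02;k=[(h,h),(h,-h),(-h,-h),(-h,h)]
o=[("side",q(u),(*k[i],.154)) for i,u in {0:(267,32),1:(391,127),2:(295,200),3:(171,101)}.items()]+[("side",q(u),(*k[i],.004)) for i,u in {2:(173,538),3:(67,440)}.items()]
x,r=fit(o,[.58,-.28,0]);print(x,r.round(1).tolist())
E
```

```text
[ 0.58032629 -0.28786735  0.00436604] [[0.2, -0.7], [1.8, -0.4], [0.7, 0.1], [-0.8, -0.8], [-0.7, 1.2], [-1.0, 0.5]]
```

Request:
drive_tool(series=[[100,0.006,-0.001,-0.02,0],[100,0,0,-0.025,0],[100,0,0,-0.02,0],[100,0,0,0,0],[100,0,0,0,0]])

```text
clock: 39.3
position: [0.5833, -0.278, 0.1797]
tool_rot: [-3.138, 0.012, 1.599]
force: [0.3, 0.1, 0.8]
grip_width: 0.0858
```

Request:
drive_tool(series=[[100,-0.003,-0.009,0,-0.012],[100,0,0,-0.012,0],[100,0,0,-0.015,0],[100,0,0,-0.015,0],[100,0,0,-0.008,0],[100,0,0,0,0],[100,0,0,0,0]])

```text
clock: 40.0
position: [0.5808, -0.2871, 0.1273]
tool_rot: [-3.14, 0.013, 1.587]
force: [-0.8, -0.3, 0.5]
grip_width: 0.0853
```

Request:
drive_tool(series=[[100,0,0,-0.01,0],[100,0,0,-0.007,0],[100,0,0,0,0],[100,0,0,0,0]])

```text
clock: 40.4
position: [0.5811, -0.2872, 0.1094]
tool_rot: [-3.141, 0.013, 1.587]
force: [0.0, -0.1, -0.3]
grip_width: 0.0854
```

Request:
drive_tool(series=[[30,-0.0005,0,0,0],[30,0,0,0,0],[30,0,0,0,0],[30,0,0,0,0],[30,0,0,0,0],[30,0,0,0,0]], newtons=50)

```text
clock: 41.0
position: [0.5809, -0.2874, 0.1103]
tool_rot: [3.141, 0.014, 1.587]
force: [0.9, 0.6, -1.1]
grip_width: 0.0395
```

Request:
drive_tool(series=[[30,0,0,0.02,0],[30,0,0,0.03,0],[30,0,0,0.03,0],[30,0.01,0.03,0.01,0],[30,0.015,0.04,0,0],[30,0.015,0.04,0,0],[30,0.012,0.04,0,0],[30,0.012,0.035,0,0],[30,0.004,0.015,0,0],[30,0,0,0,0],[30,0,0,0,0]])

```text
clock: 42.1
position: [0.6476, -0.081, 0.2024]
tool_rot: [-3.139, 0.013, 1.584]
force: [-0.2, -1.9, -1.9]
grip_width: 0.0396
```

Request:
drive_tool(series=[[30,0.003,0.019,0,0],[30,0,0,-0.012,0],[30,0,0,-0.015,0],[30,0,0,-0.015,0],[30,0,0,-0.01,0],[30,0,0,0,0],[30,0,0,0,0]])

```text
clock: 42.8
position: [0.6491, -0.0676, 0.1452]
tool_rot: [-3.136, 0.015, 1.576]
force: [-0.2, 0.3, -2.0]
grip_width: 0.0398
```

Request:
drive_tool(series=[[30,0.002,0.006,0,0.007],[30,0,0,-0.008,0],[30,0,0,-0.008,0],[30,0,0,-0.004,0],[30,0,0,0,0]])

```text
clock: 43.3
position: [0.6519, -0.061, 0.1246]
tool_rot: [-3.138, 0.015, 1.584]
force: [0.5, 0.1, -2.8]
grip_width: 0.0396
```

Request:
drive_tool(series=[[30,0,-0.001,-0.004,0],[30,0,0,-0.001,0],[30,0,0,0,0]])

```text
clock: 43.6
position: [0.652, -0.0622, 0.1193]
tool_rot: [-3.138, 0.015, 1.584]
force: [-0.5, -0.5, -2.5]
grip_width: 0.0396
```

Request:
drive_tool(series=[[30,-0.0005,0,-0.001,0],[30,0,0,-0.0005,0]])

```text
clock: 43.8
position: [0.6516, -0.0623, 0.1183]
tool_rot: [-3.139, 0.015, 1.584]
force: [-3.2, 0.7, 7.2]
grip_width: 0.0394
```

Contact. Release, rise, and back off for a look.

Request:
drive_tool(series=[[80,0,0,0,0],[100,0,0,0,0],[100,0,0,0,0],[100,0,0,0,0],[100,0,0,0.02,0],[100,0,0,0.04,0],[100,0,0,0.04,0],[100,0,0,0.03,0]])

```text
clock: 44.6
position: [0.6493, -0.0621, 0.2485]
tool_rot: [-3.132, 0.014, 1.585]
force: [-0.3, 0.3, 0.2]
grip_width: 0.0854
```

Request:
drive_tool(series=[[100,-0.02,-0.04,0,0],[100,-0.02,-0.045,0,0],[100,-0.02,-0.045,0,0],[100,-0.02,-0.045,0,0],[100,-0.02,-0.045,0,0],[100,-0.02,-0.045,0,0],[100,-0.01,-0.02,0,0],[100,0,0,0,0],[100,0,0,0,0]])

```text
clock: 45.5
position: [0.5145, -0.3535, 0.2548]
tool_rot: [-3.141, 0.015, 1.586]
force: [-0.3, -0.6, 0.3]
grip_width: 0.0855
```

```bash
python3 snap.py 8; python3 - <<'E'
import cv2,numpy as np
from h import *
for cam,(r0,r1,c0,c1) in {"side":(150,280,220,380),"top":(140,240,210,330)}.items():
    o=[cv2.resize(cv2.imread(f"pics/{cam}{k}.png")[r0:r1,c0:c1],None,fx=3.3 if cam=="top" else 2.5,fy=3.3 if cam=="top" else 2.5,interpolation=cv2.INTER_CUBIC) for k in "08"]
    cv2.imwrite(f"pics/cmp8{cam}.png",np.hstack(o))
# image shift of patches (0 -> 8)
def shift(cam,r0,r1,c0,c1):
    A=cv2.cvtColor(cv2.imread(f"pics/{cam}0.png"),6);B=cv2.cvtColor(cv2.imread(f"pics/{cam}8.png"),6)
    f=lambda I,m:cv2.resize(I[r0-m:r1+m,c0-m:c1+m],None,fx=8,fy=8,interpolation=cv2.INTER_CUBIC)
    R=cv2.matchTemplate(f(B,5),f(A,0),cv2.TM_CCOEFF_NORMED);_,v,_,l=cv2.minMaxLoc(R);return (l[0]/8-5,l[1]/8-5,round(v,3))
print("slim side",shift("side",184,240,322,360),"top",shift("top",150,188,292,320))
print("stout side",shift("side",160,215,259,284),"top",shift("top",152,192,219,248))
print("sander",shift("side",228,264,258,296),shift("top",200,223,252,284))
print("clamp",shift("side",248,288,190,244),shift("top",238,288,240,258))
E
```

```text
45.5 [ 0.5145 -0.3535  0.2548] [-3.1412  0.0152  1.5864] [ 0.819  0.528 -0.477  1.566  0.277  1.107  0.29 ]
slim side (0.875, 0.5, 0.934) top (0.625, -0.125, 0.991)
stout side (-0.625, -0.125, 0.973) top (-0.5, 0.375, 0.975)
sander (0.0, 0.0, 0.987) (0.0, 0.0, 0.998)
clamp (0.0, 0.0, 1.0) (0.0, 0.0, 0.999)
```

View pics/cmp8side.png

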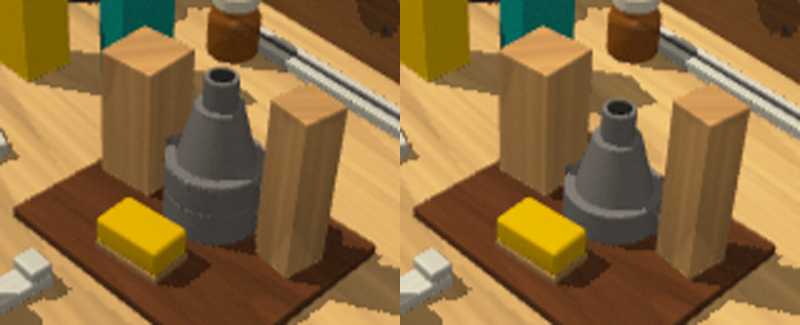

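View pics/cmp8top.png

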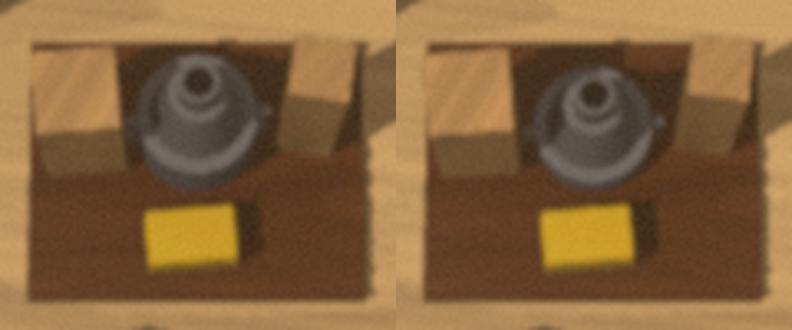

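View pics/c8.png

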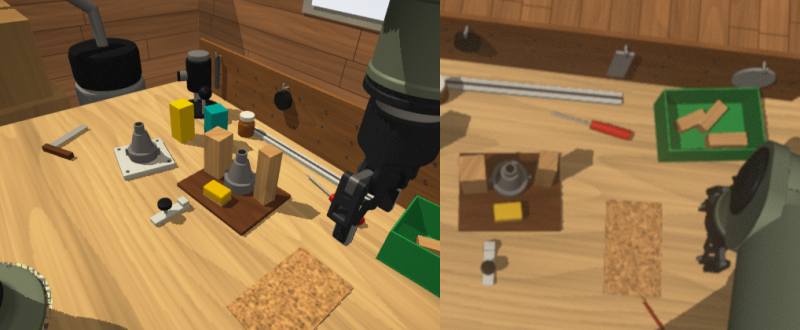

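```bash
python3 - <<'E'
from h import *
u=px((228,270),4,(120,90));print(u,proj("side",[[.4802,.2807,.123]]),proj("top",[[.4802,.2807,.123]]),back("side",u,.123))
b=cv2.imread("pics/top8.png")[170:290,90:210];cv2.imwrite("pics/p8.png",cv2.resize(b,None,fx=5,fy=5,interpolation=cv2.INTER_CUBIC))
E
```

```text
[176.625 157.125] [[175.52910589 157.47207636]] [[136.95566626 221.74195157]] [[0.48279604 0.28073461 0.123     ]]
```

View pics/p8.png

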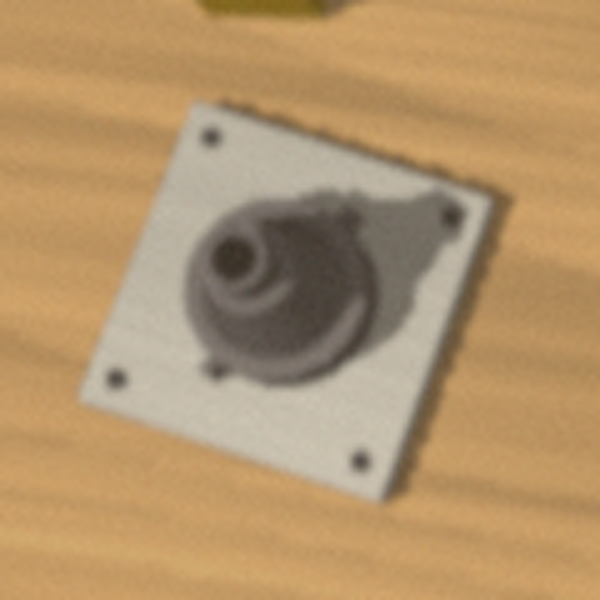

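```bash
python3 -c "
from workcell import bot
print(bot.job_done())"
```

```text
the job is handed in; nothing more can be done
None
```

The job is done and handed in at about 46 s of the 122 s. I stood both maple blocks on the mat, then twisted the top reducer about 46° over the first 25 mm of lift. It went down over the port stub, and I then put the stout and the slim block back on their spots.

**Last checks**
- **Reducer on the port:** its rim is within 0.5 px (top camera) and about 1.2 px (side camera) of where it should be when fully down and upright.
- **Blocks:** both stand upright, within about 1 px in both cameras, or roughly 1 to 2 mm, of where they started.
- **Sanding block and clamp:** neither shows any shift in the pictures.
- **Lower reducer:** it looks unmoved by eye; I did not measure it.

**Less than clean**
- **Hard touch-down:** setting the slim block on the mat pressed to about 60 N at the wrist. That is under the 120 N wrist limit, and the load went through the held block.
- **Tool lean:** the tool drifted up to about 3° off vertical and was about 2.6° off when it set the reducer down. The reducer settled flat when released.

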